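# Seat the turntable of an egg-stamping stand on its key

### The arm

A 6-joint arm with a two-finger parallel gripper is mounted at the origin on the work surface. World frame = base frame: x ahead of the robot, y to its left, z up, the work surface at z = 0. Lengths are in m, angles in degrees, forces in N, time in s.
With the tool pointing down it reaches from about 0.3 to 0.75 m from the base axis. Payload 8.5 kg.
Tool frame: the origin (TCP) lies on the centre line of the jaws, within the pads' length; the fingertips stand 19 mm ahead of it and the grasp point (between the pads) is the TCP; z points along the fingers, x is the direction in which the jaws open and shut, and the axes are right-handed (so a half turn about z gives the same grasp; the last joint's range is limited). The gripper opens to 85 mm and grips with 20 to 120 N. Pads are 22 mm wide; open, the fingers measure 114 mm over their backs; the gripper's body (76 mm by 85 mm) begins 54 mm behind the grasp point. The pads swing forward as they close: fully open they stand 13 mm farther back than shut.
Start: joints at [-88.826, 21.807, 74.336, -0, 83.858, -12.336], TCP at [0.128, -0.535, 0.25] pointing down, gripper open.
Joint ranges: [-178.18, 178.18], [-50.72, 133.34], [12.68, 142.11], [-81.47, 261.47], [9.98, 163.14], [-165.26, 165.26]. Speed limits (degrees/s): [136.94, 136.94, 180, 180, 180, 180].

### API

Orientations are given as a 3x3 rotation matrix whose columns are the frame's x, y, z axes.
In Python, from rig import env, cams, order gives the robot as it stands.
- The arm moves only by the tool step_arm, never from a script. Its argument "steps" is a list of rows, each an object with "xyz": the shift along the tool's x, y, z normalised to -1 to 1, where 1 is 0.04 m, a list of three; "turn": the turn, a rotation vector about the tool's x, y, z normalised to -1 to 1, where 1 is 0.08 rad, a list of three; "gripper": the gripper command: -1 is shut, 1 is fully open, values between are in proportion. A call has 1 to 20 rows; each row shifts and turns the commanded pose from where the row before left it, along the tool's axes as they then stand; what a row does not reach is not made up. A row lasts 1/12 s, in which the tool goes at most 41.7 mm and 7.16 degrees, less where a joint would pass 70% of its speed; a pose out of reach is approached as far as the arm can. A call with a number of a shift or a turn outside -1 to 1 is refused whole. A call with a gripper value outside its range is refused whole. The fingers move at their own pace and stop on an object; "squeeze" is the grip in N (left out, the last holds). Time passes only in rows, so rows that do not move let the fingers close. It gives the time, the measured TCP pose, the force and the opening at its end, in the units of the state.
- env.observe(): the state, without advancing time (a new reading comes with each control period).
- cams.get_image(name): name is "scene" or "top" or "wrist"; returns (picture, depth): 480x640x3 uint8, red, green, blue; 480x640 float32, m along the optical axis (not along the pixel's ray), 0 where there is no reading.
- cams.camera_info(name): a dict with "fx", "fy", "cx", "cy" (pixels), "extrinsics" (4x4, takes a point from camera to world coordinates). Camera axes: x right, y down, z forward; pixel columns grow to the right and rows downward; lengths in m; the calibration is good to about 2 mm. A picture is of the moment at which its call begins: read the wrist's pose just before it. camera_info takes no time and is no camera call; for the wrist camera it gives the pose at the moment of the call.
- order.close_job(): hands the job in, once; it reports no verdict.
The state is a dict: "time_s": time; "q": joint angles; "qvel": joint speeds; "joint_efforts": joint torques, N m; "position": TCP position; "tool_rot": TCP orientation; "ft_force": force on the tool from outside, world axes, zero at the start; "wrist_torque": the same for the moment, N m; "grip_width": finger opening in m.
Only numpy, scipy, OpenCV 4.12 (cv2) and the standard library are available. Lean on these libraries where they do the work, as an engineer would, in place of code of your own. Each camera call takes 0.05 s, during which the arm holds its last target. There are 200 camera calls.

### The job

The white three-cup turntable disc of the egg-stamping stand is sitting high and turned off its key. With a fingertip, turn the disc where it sits until the notch in its rim lies over the steel key, then press it straight down until it is fully home, with the key in the notch. Do not lift the disc, do not force it down while the notch is off the key, leave the other things on the table where they are, and finish clear of everything.

Things in the scene. Friction and masses are not known exactly. Their poses are not given: they have to be found in the camera images.
- stand: Fixed dark grey steel egg-stamping stand, placed and turned differently each time: round housing 220 mm across, 45 mm high, with a lower control end (130 mm wide, 40 mm high, two black knobs) reaching 170 mm from the centre in its -x. Origin on the table under the housing's centre, z up along the disc's axis. A 16 mm spindle, hidden in the disc's hub, stands there, its top 82 mm above the table.
- key (a point): The fixed steel key, a rounded-top radial rib on the housing's top: 8 mm wide, from 70 to 98 mm from the centre in the stand's +x, its top 59 mm above the table. It shows some 13 mm outside the disc's rim. This point is on it, 77 mm from the centre, 52 mm above the table.
- disc: Loose white plastic disc, about 0.22 kg, 170 mm across, 8 mm thick, on the spindle by its hub with about 1 mm of play. Origin at the centre of its underside, z up, x towards its single notch. Underside 60 mm above the table at the start (1 mm over the key's top), 52 mm when home. It turns endlessly either way with light friction and stays where it is left. Three egg cups and a hub stand on it.
- cup_a (a point): Centre, at the disc's top face, of one of three equal upright egg cups on the disc: rings 38 mm inside, 46 mm outside, 14 mm high, closed below by the disc; centres 50 mm from the disc's centre. A cup can be pushed sideways, from inside or outside, to turn the disc. This one is 60 degrees counterclockwise (from above) of the notch.
- cup_b (a point): The same point of the cup opposite the notch (180 degrees).
- cup_c (a point): The same point of the cup 60 degrees clockwise of the notch.
- notch (a point): Middle of the disc's notch at its underside, 77 mm from the disc's centre on its +x: an open slot in the rim, 14 mm wide and 18 mm deep, straight through the disc. Over the key when this point is above or at key.
- hub_top (a point): Centre of the flat top of the disc's closed hub, 31 mm across, standing 28 mm above the disc's top: 96 mm above the table at the start, 88 mm when home. The place to press.
- collar (a joint): Height of the black rubber collar (124 mm across) that carries the disc: 0 at the start (up), 0.008 m fully down. A stiff friction fit: it holds the disc up, sinks only when the disc is pressed with about 9 to 11 N, and stays down once pressed. With the notch off the key, the key blocks the disc.
- stamp: Bystander: wooden hand stamp, 44 mm across, 76 mm tall, standing. Origin under its centre.
- tin: Bystander: round steel tin, 60 mm across, 20 mm high. Origin under its centre.
- torch: Bystander: black candling torch, 38 mm across, 98 mm tall, standing on its wide end. Origin under its centre.
- bottle: Bystander: white bottle, 64 mm across, 150 mm tall. Origin under its centre.
- tape: Bystander: cardboard-brown roll of tape, 100 mm across, 45 mm high, lying flat. Origin under its centre.
- brush: Bystander: hand brush about 200 mm long and 42 mm wide, lying on the table.

How it is judged (in metres and radians):
On the way, in this order (a step that is already met when the one before it is completed fails the run):
1. the disc has been turned until its notch is over the key (horizontal distance between notch and key below 0.006 m).
2. the disc is pressed home on the key (horizontal distance between notch and key below 0.0045 m and z of disc in the frame of stand below 0.054 m and angle between disc's own z axis and vertical below 0.03 rad), for 0.2 s.
At the end, for the whole second after the job is handed in: The disc is home: its underside less than 54 mm above the table (52 when exactly home), level within 0.03 rad, the middle of the notch within 4.5 mm of the key, the collar down by more than 6.5 mm, and the disc at rest (all of step 2 and value of joint collar above 0.0065 m and linear speed of disc below 0.01 m/s and angular speed of disc below 0.1 rad/s); the robot touches nothing.
It fails at once if the disc is lifted more than 6 mm above its starting height (z of disc in the frame of stand above 0.066 m).
It fails at once if the disc is forced down (collar more than 4 mm down) with its notch more than 10 mm off the key (value of joint collar above 0.004 m and horizontal distance between notch and key above 0.01 m).
It fails at once if a bystander is moved more than 20 mm (distance of any of stamp, tin, torch, bottle, tape, brush from where it was at the start of the episode above 0.02 m).
It also fails if it takes over 64 s, if anything falls off the work surface, if the arm or the gripper's body presses on something with over 40 N, if the wrist force passes 120 N, or if a joint passes its speed limit or range.

## Working session

There is one attempt and no reset: what is moved stays moved. The work goes in short steps, Python scripts to look and compute and a tool call to move; the robot and the scene stay as the last step left them, time stands still between calls to the robot, and variables do not carry over. Pictures are saved under pics/ and viewed, about 8 in all and at most 12, crops included, and the job is handed in when it is done.

Besides the shell and the picture viewer there is one more tool, called after "Emit:" as name(argument=value, ...) on one line, values as JSON. step_arm: Moves the arm, as the interface text tells. Scaled input: -1 to 1 covers 0.04 m each way for a shift and 0.08 rad each way for a turn. Its arguments: {"type":"object","properties":{"steps":{"type":"array"},"squeeze":{"type":"number"}},"required":["steps"]}

```bash
mkdir -p pics; cat > h.py <<'E'
import numpy as np, cv2
from rig import env, cams, order
def snap(n,f=None):
    i=cams.camera_info(n); im,d=cams.get_image(n)
    np.savez(f'pics/{f or n}.npz',im=im,d=d,E=i['extrinsics'],K=[i['fx'],i['fy'],i['cx'],i['cy']])
    cv2.imwrite(f'pics/{f or n}.png',im[:,:,::-1]); return im,d,i
def load(f):
    z=np.load(f'pics/{f}.npz'); return z['im'],z['d'],z['E'],z['K']
def ray(u,v,E,K,z):
    r=E[:3,:3]@np.array([(u-K[2])/K[0],(v-K[3])/K[1],1]); o=E[:3,3]
    return o+r*(z-o[2])/r[2]
def proj(p,E,K):
    c=E[:3,:3].T@(np.array(p)-E[:3,3]); return K[0]*c[0]/c[2]+K[2],K[1]*c[1]/c[2]+K[3]
def cloud(d,E,K):
    v,u=np.mgrid[:480,:640]; P=np.stack([(u-K[2])/K[0]*d,(v-K[3])/K[1]*d,d],-1)@E[:3,:3].T+E[:3,3]; P[d==0]=np.nan; return P
E
python3 - <<'E'
from h import *
for n in ('top','scene'):
    im,d,i=snap(n); print(n,i)
print(env.observe())
E
```

```text
top {'fx': 484.6884090902681, 'fy': 484.6884090902681, 'cx': 323.1851570498207, 'cy': 247.39449702580131, 'extrinsics': array([[ 0.00782193, -0.9901976 ,  0.13945438,  0.4075904 ],
       [-0.99993687, -0.00662021,  0.00907912, -0.00658424],
       [-0.00806691, -0.13951659, -0.99018687,  1.15002481],
       [ 0.        ,  0.        ,  0.        ,  1.        ]])}
scene {'fx': 496.4837527052406, 'fy': 496.4837527052406, 'cx': 320.1194498547964, 'cy': 243.20355291806683, 'extrinsics': array([[-7.88009499e-01,  3.16573639e-01, -5.28036135e-01,
         1.19511432e+00],
       [ 6.15662185e-01,  4.06656123e-01, -6.74974719e-01,
         8.03780280e-01],
       [ 1.04992433e-03, -8.56978371e-01, -5.15351306e-01,
         7.08483738e-01],
       [ 0.00000000e+00,  0.00000000e+00,  0.00000000e+00,
         1.00000000e+00]])}
{'time_s': 0.1, 'q': array([-8.88260673e+01,  2.18378477e+01,  7.43782602e+01, -4.95996846e-04,
        8.38600082e+01, -1.23350947e+01]), 'qvel': array([-0.07390771, -0.09993198, -0.06249891, -0.00189461, -0.1018028 ,
       -0.11941357]), 'joint_efforts': array([ 3.53860312e-03, -4.49219084e+01, -2.31654882e+01, -1.77122247e-04,
        3.68298948e-03, -7.59780505e-06]), 'position': array([ 0.12847631, -0.534539  ,  0.24977945]), 'tool_rot': array([[ 2.33599447e-01, -9.72332915e-01, -3.58225311e-05],
       [-9.72332047e-01, -2.33599287e-01,  1.32802042e-03],
       [-1.29964609e-03, -2.75393442e-04, -9.99999118e-01]]), 'ft_force': array([ 1.40708307, -0.16004049,  0.757444  ]), 'wrist_torque': array([0.0228888 , 0.07950585, 0.02915224]), 'grip_width': 0.08525500897986037}
```

View pics/top.png

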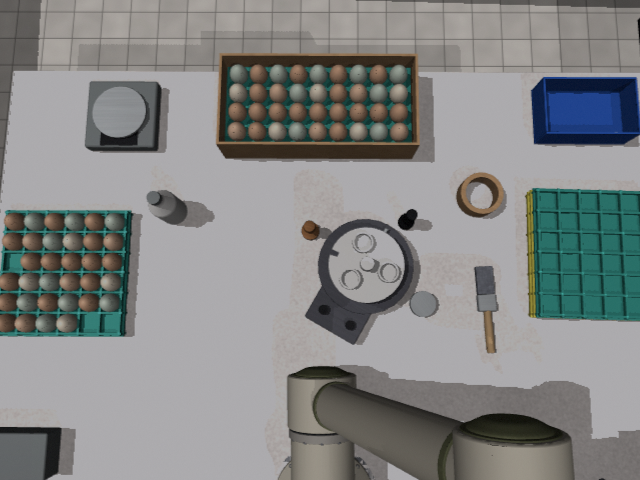

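View pics/scene.png

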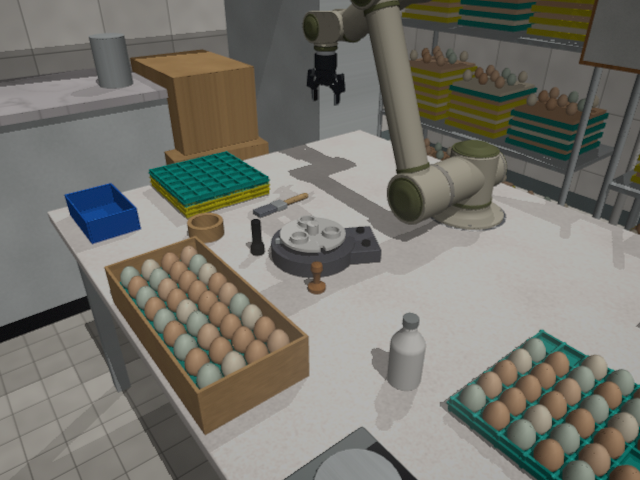

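```bash
python3 - <<'E'
from h import *
im,d,E,K=load('top')
hsv=cv2.cvtColor(im,cv2.COLOR_RGB2HSV)
x0,y0,x1,y1=295,195,445,350
c=cv2.resize(im[y0:y1,x0:x1,::-1],None,fx=4,fy=4,interpolation=cv2.INTER_CUBIC)
P=cloud(d,E,K)
def circ(mask,z,nm):
    n,l,s,ce=cv2.connectedComponentsWithStats(mask.astype(np.uint8))
    j=l[262,345] if l[262,345] else 1+np.argmax(s[1:,4])
    cn=max(cv2.findContours((l==j).astype(np.uint8),0,1)[0],key=cv2.contourArea)
    h=cn[:,0]
    W=np.array([ray(u,v,E,K,z)[:2] for u,v in h])
    keep=np.ones(len(W),bool)
    for _ in range(12):
        A=np.c_[2*W[keep],np.ones(keep.sum())]; s_=np.linalg.lstsq(A,(W[keep]**2).sum(1),rcond=None)[0]
        r=np.sqrt(s_[2]+s_[0]**2+s_[1]**2); e=np.abs(np.hypot(*(W-s_[:2]).T)-r); keep=e<max(.002,np.percentile(e,70)*.9)
    print(nm,s_[:2],r,keep.sum(),len(W)); return s_[:2],W
roi=np.zeros((480,640),bool); roi[y0:y1,x0:x1]=1
v=hsv[...,2]
print(v[262,345],v[300,400],v[225,366],v[330,320], v[215,300])
Z=P[...,2]; 
for uv in [(345,262),(366,226),(369,264),(367,232),(325,262),(400,225)]: print(uv,P[uv[1],uv[0]])
disc,W=circ(roi&(Z>.062)&(Z<.09)&(v>130)&(np.hypot(P[...,0]-P[264,369,0],P[...,1]-P[264,369,1])<.1),.068,'disc')
# notch: contour points with small radius
rel=W-disc; r=np.hypot(*rel.T); a=np.degrees(np.arctan2(rel[:,1],rel[:,0]))
i=r<.078; print('notch',np.c_[r[i]*1e3,a[i]].round(1))
# hub top
m=roi&(Z>.088)&(Z<.105)&(np.hypot(P[...,0]-disc[0],P[...,1]-disc[1])<.03)
print('hub',np.nanmean(P[m],0),m.sum())
m=roi&(Z>.074)&(Z<.088)&(v>120)&(np.hypot(P[...,0]-disc[0],P[...,1]-disc[1])<.08)&(np.hypot(P[...,0]-disc[0],P[...,1]-disc[1])>.02)
n,l,s,ce=cv2.connectedComponentsWithStats(m.astype(np.uint8))
for j in range(1,n):
    if s[j,4]>15:
        q=ray(*ce[j],E,K,.082)[:2]-disc; print('cup',s[j,4],np.hypot(*q),np.degrees(np.arctan2(q[1],q[0])))
cv2.imwrite('pics/c1.png',c)
print('ctrl end',[ray(u,v,E,K,.04)[:2] for u,v in ((320,289),(306,315),(360,343))])
E
```

```text
166 91 59 172 172
(345, 262) [ 0.52730798 -0.04591256  0.06707758]
(366, 226) [ 0.61362658 -0.09506875  0.04646983]
(369, 264) [ 0.51993606 -0.09714847  0.09736197]
(367, 232) [ 0.59583608 -0.09554821  0.06792233]
(325, 262) [ 0.52965563 -0.000867    0.04296128]
(400, 225) [ 0.62212256 -0.17813163  0.01661675]
disc [ 0.52235426 -0.0932713 ] 0.08343608857683713 206 223
notch [[77.8 64. ]
 [74.8 64.8]
 [72.8 64. ]
 [69.8 64.9]
 [66.8 65.8]
 [65.9 67.6]
 [65.1 69.4]
 [66.4 72. ]
 [65.7 73.8]
 [67.3 76.2]
 [69.5 76.7]
 [72.2 75.4]
 [74.4 75.8]
 [76.6 76.2]]
hub [ 0.52148607 -0.09367069  0.09527346] 155
cup 111 0.04954757983599382 9.068317251495124
cup 114 0.05066663281130111 -109.23777351198248
cup 112 0.049915015948859026 131.512757847849
ctrl end [array([0.46785384, 0.0101219 ]), array([0.40875821, 0.04137453]), array([ 0.34734364, -0.08090163])]
```

View pics/c1.png

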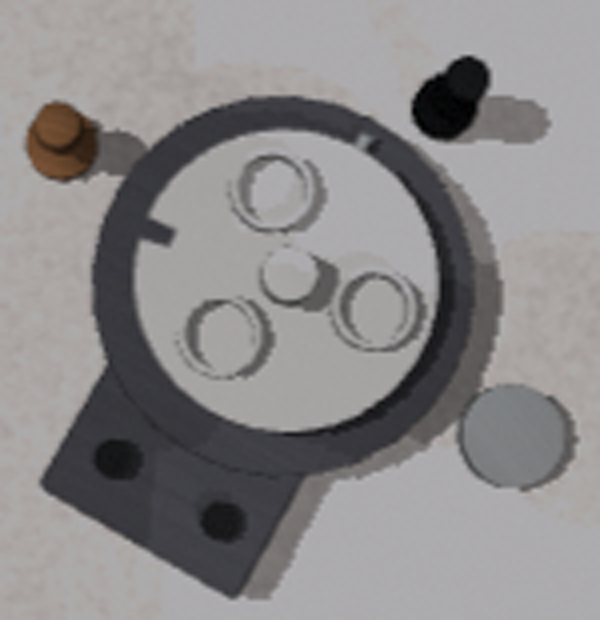

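The crop shows the notch at crop pixel (157,232), which is 70.4° in the world. The key is at about (366,141), beside the upper rim. The disc needs to turn clockwise by roughly 100°. I'll refine the key bearing and start moving towards the gap between the cups.

```bash
python3 - <<'E'
from h import *
im,d,E,K=load('top')
c=np.array([.522,-.0935])
print('keyguess',[ (q:=ray(295+u/4,195+v/4,E,K,.057)[:2]-c, np.hypot(*q),np.degrees(np.arctan2(q[1],q[0]))) for u,v in ((366,141),(372,136),(378,145))])
# ring sample at r=.088...095, z=.057: bright profile vs angle
for r in (.090,.094,.097):
    a=np.arange(-60,20,1.); p=[proj([c[0]+r*np.cos(t),c[1]+r*np.sin(t),.058],E,K) for t in np.radians(a)]
    g=cv2.remap(im.mean(2).astype(np.float32),np.float32([p])[...,0],np.float32([p])[...,1],1)[0]
    w=np.clip(g-np.median(g)-12,0,None); w[np.abs(a-a[w.argmax()])>8]=0
    print(r,(w*a).sum()/w.sum(),w.max(),g[::2].astype(int))
P=cloud(d,E,K); v=im.mean(2)
R=np.hypot(P[...,0]-c[0],P[...,1]-c[1])
m=(P[...,2]>.034)&(P[...,2]<.046)&(v<120)&(R>.11)&(R<.175)&(P[...,0]<.48)
cn=max(cv2.findContours(m.astype(np.uint8),0,1)[0],key=cv2.contourArea)
q=np.array([ray(*x,E,K,.04)[:2] for x in cv2.boxPoints(cv2.minAreaRect(cn))]); print(q,[np.degrees(np.arctan2(*(q[(i+1)%4]-q[i])[::-1])) for i in range(4)],[np.hypot(*(q[(i+1)%4]-q[i])) for i in range(4)])
# housing top circle
m=(P[...,2]>.036)&(P[...,2]<.07)&(R<.125)&(v<120)
h=cv2.convexHull(np.argwhere(m)[:,::-1].astype(np.int32))[:,0]
W=np.array([ray(*x,E,K,.045)[:2] for x in h])
g=(W@np.array([-.87,.49])-c@np.array([-.87,.49]))<.08
W=W[g];s=np.linalg.lstsq(np.c_[2*W,np.ones(len(W))],(W**2).sum(1),rcond=None)[0]; print('housing',s[:2],np.sqrt(s[2]+s[:2]@s[:2]))
E
```

```text
keyguess [(array([ 0.08008146, -0.04751837]), np.float64(0.09311840025369122), np.float64(-30.683851420345373)), (array([ 0.08300532, -0.05097568]), np.float64(0.0974084324164516), np.float64(-31.55514279198266)), (array([ 0.07780528, -0.05434396]), np.float64(0.09490483358458254), np.float64(-34.93279742755487))]
0.09 -28.821498621927216 61.315765 [ 38  42  49  46  48  39  43  49  66  64  64  63  64  49  57 119 126  75
  61  61  64  59  63  59  64  62  64  60  60  63  64  64  63  59  58  59
  62  59  62  63]
0.094 -28.889541674689156 61.722664 [ 59  63  63  64  64  64  63  64  64  64  63  64  63  46  60 119 131  72
  57  62  60  62  60  58  57  58  58  55  55  56  56  57  56  57  57  56
  56  55  56  56]
0.097 -29.479220747531993 13.847332 [64 63 64 64 63 63 63 64 64 65 64 66 65 46 70 89 85 62 57 63 65 65 64 64
 63 63 62 59 56 56 57 59 57 56 57 57 56 54 55 57]
[[ 0.4049548   0.04615985]
 [ 0.47383463  0.0080973 ]
 [ 0.4110135  -0.10577563]
 [ 0.34325742 -0.06710369]] [np.float64(-28.92475977589406), np.float64(-118.88453298772211), np.float64(150.28433270951732), np.float64(61.421807292371426)] [np.float64(0.07869682006918326), np.float64(0.13005206561090443), np.float64(0.07801541486873602), np.float64(0.12897750709259453)]
housing [ 0.52211401 -0.09360357] 0.10898923526857623
```

Emit:
step_arm(steps=[{"xyz":[-0.474,-0.642,0],"turn":[0,0,0],"gripper":-1},{"xyz":[-0.474,-0.642,0],"turn":[0,0,0],"gripper":-1},{"xyz":[-0.474,-0.642,0],"turn":[0,0,0],"gripper":-1},{"xyz":[-0.474,-0.642,0],"turn":[0,0,0],"gripper":-1},{"xyz":[-0.474,-0.642,0],"turn":[0,0,0],"gripper":-1},{"xyz":[-0.474,-0.642,0],"turn":[0,0,0],"gripper":-1},{"xyz":[-0.474,-0.642,0],"turn":[0,0,0],"gripper":-1},{"xyz":[-0.474,-0.642,0],"turn":[0,0,0],"gripper":-1},{"xyz":[-0.474,-0.642,0],"turn":[0,0,0],"gripper":-1},{"xyz":[-0.474,-0.642,0],"turn":[0,0,0],"gripper":-1},{"xyz":[-0.474,-0.642,0],"turn":[0,0,0],"gripper":-1},{"xyz":[-0.474,-0.642,0],"turn":[0,0,0],"gripper":-1},{"xyz":[-0.474,-0.642,0],"turn":[0,0,0],"gripper":-1},{"xyz":[-0.474,-0.642,0],"turn":[0,0,0],"gripper":-1},{"xyz":[-0.474,-0.642,0],"turn":[0,0,0],"gripper":-1},{"xyz":[-0.474,-0.642,0],"turn":[0,0,0],"gripper":-1},{"xyz":[-0.474,-0.642,0],"turn":[0,0,0],"gripper":-1},{"xyz":[-0.474,-0.642,0],"turn":[0,0,0],"gripper":-1},{"xyz":[-0.474,-0.642,0],"turn":[0,0,0],"gripper":-1},{"xyz":[-0.474,-0.642,0],"turn":[0,0,0],"gripper":-1}], squeeze=20)

```text
time_s: 1.77
position: [0.54, -0.0445, 0.25]
tool_rot: [[0.234, -0.972, -0.001], [-0.972, -0.234, 0.0], [-0.0, 0.001, -1.0]]
ft_force: [0.3, -1.1, 0.0]
grip_width: -0.0001
```

Emit:
step_arm(steps=[{"xyz":[0,0,0],"turn":[0,0,-1],"gripper":-1},{"xyz":[0,0,0],"turn":[0,0,-1],"gripper":-1},{"xyz":[0,0,0],"turn":[0,0,-1],"gripper":-1},{"xyz":[0,0,0],"turn":[0,0,-1],"gripper":-1},{"xyz":[0,0,0],"turn":[0,0,-1],"gripper":-1},{"xyz":[0,0,0],"turn":[0,0,-1],"gripper":-1},{"xyz":[0,0,0],"turn":[0,0,-1],"gripper":-1},{"xyz":[0,0,0],"turn":[0,0,-1],"gripper":-1},{"xyz":[0,0,0],"turn":[0,0,-1],"gripper":-1},{"xyz":[0,0,0],"turn":[0,0,-1],"gripper":-1},{"xyz":[0,0,0],"turn":[0,0,-1],"gripper":-1},{"xyz":[0,0,0],"turn":[0,0,-1],"gripper":-1},{"xyz":[0,0,0],"turn":[0,0,-1],"gripper":-1},{"xyz":[0,0,0],"turn":[0,0,-1],"gripper":-1},{"xyz":[0,0,0],"turn":[0,0,-1],"gripper":-1},{"xyz":[0,0,0],"turn":[0,0,-1],"gripper":-1},{"xyz":[0,0,0],"turn":[0,0,-1],"gripper":-1},{"xyz":[0,0,0],"turn":[0,0,-1],"gripper":-1},{"xyz":[0,0,0],"turn":[0,0,-1],"gripper":-1},{"xyz":[0,0,0],"turn":[0,0,-1],"gripper":-1}])

```text
time_s: 3.43
position: [0.5391, -0.046, 0.25]
tool_rot: [[0.964, 0.266, -0.001], [0.266, -0.964, 0.0], [-0.001, -0.0, -1.0]]
ft_force: [0.2, 0.6, 1.0]
grip_width: 0.0006
```

Emit:
step_arm(steps=[{"xyz":[0,0,0],"turn":[0,0,-1],"gripper":-1},{"xyz":[0,0,0],"turn":[0,0,-1],"gripper":-1},{"xyz":[0,0,0],"turn":[0,0,-1],"gripper":-1},{"xyz":[0,0,0],"turn":[0,0,-1],"gripper":-1},{"xyz":[0,0,0],"turn":[0,0,-1],"gripper":-1},{"xyz":[0,0,0],"turn":[0,0,-1],"gripper":-1},{"xyz":[0,0,0],"turn":[0,0,-1],"gripper":-1},{"xyz":[0,0,0],"turn":[0,0,-1],"gripper":-1},{"xyz":[0,0,0],"turn":[0,0,-1],"gripper":-1},{"xyz":[0,0,0],"turn":[0,0,-1],"gripper":-1},{"xyz":[0,0,0],"turn":[0,0,-1],"gripper":-1},{"xyz":[0,0,0],"turn":[0,0,-1],"gripper":-1},{"xyz":[0,0,0],"turn":[0,0,0],"gripper":-1},{"xyz":[0,0,0],"turn":[0,0,0],"gripper":-1},{"xyz":[0,0,0],"turn":[0,0,0],"gripper":-1}])

```text
time_s: 4.68
position: [0.5392, -0.046, 0.2502]
tool_rot: [[0.341, 0.94, -0.0], [0.94, -0.341, 0.0], [-0.0, -0.0, -1.0]]
ft_force: [-0.2, 0.1, -0.1]
grip_width: -0.0001
```

Emit:
step_arm(steps=[{"xyz":[0,0,0.5],"turn":[0,0,0],"gripper":-1},{"xyz":[0,0,0.5],"turn":[0,0,0],"gripper":-1},{"xyz":[0,0,0.5],"turn":[0,0,0],"gripper":-1},{"xyz":[0,0,0.5],"turn":[0,0,0],"gripper":-1},{"xyz":[0,0,0.5],"turn":[0,0,0],"gripper":-1},{"xyz":[0,0,0.5],"turn":[0,0,0],"gripper":-1},{"xyz":[0,0,0.5],"turn":[0,0,0],"gripper":-1},{"xyz":[0,0,0.1],"turn":[0,0,0],"gripper":-1},{"xyz":[0,0,0],"turn":[0,0,0],"gripper":-1}])

```text
time_s: 5.43
position: [0.5389, -0.046, 0.1055]
tool_rot: [[0.34, 0.94, -0.002], [0.94, -0.34, 0.001], [-0.0, -0.003, -1.0]]
ft_force: [1.3, 0.7, 0.4]
grip_width: 0.0001
```

```bash
python3 - <<'E'
from h import *
im,d,i=snap('wrist','w1'); s,_,_=snap('scene','s1')
a=cv2.resize(s[170:290,240:390],(600,480),interpolation=cv2.INTER_CUBIC)
cv2.imwrite('pics/m1.png',np.hstack([cv2.resize(im,(400,300)),cv2.resize(a,(400,300))])[:,:,::-1])
E
```

```text
(no output)
```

View pics/m1.png

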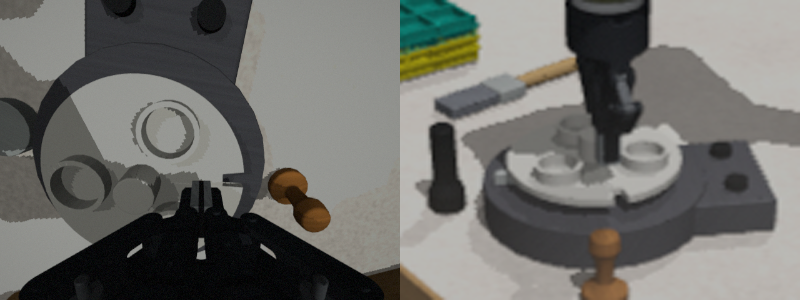

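The closed fingertip sits between the cups with the disc clear below it. Next I'll lower it and push clockwise along the arc, turning the tool with it.

Emit:
step_arm(steps=[{"xyz":[0,0,0.12],"turn":[0,0,0],"gripper":-1},{"xyz":[0,0,0.12],"turn":[0,0,0],"gripper":-1},{"xyz":[0,0,0.11],"turn":[0,0,0],"gripper":-1},{"xyz":[0,0,0],"turn":[0,0,0],"gripper":-1}])

```text
time_s: 5.87
position: [0.5389, -0.046, 0.0916]
tool_rot: [[0.339, 0.941, -0.001], [0.941, -0.339, 0.0], [-0.0, -0.001, -1.0]]
ft_force: [-0.0, 0.2, 0.8]
grip_width: 0.0
```

Emit:
step_arm(steps=[{"xyz":[-0.001,0.05,0],"turn":[0,0,0.5],"gripper":-1},{"xyz":[-0.001,0.05,0],"turn":[0,0,0.5],"gripper":-1},{"xyz":[-0.001,0.05,0],"turn":[0,0,0.5],"gripper":-1},{"xyz":[-0.001,0.05,0],"turn":[0,0,0.5],"gripper":-1},{"xyz":[-0.001,0.05,0],"turn":[0,0,0.5],"gripper":-1},{"xyz":[-0.001,0.05,0],"turn":[0,0,0.5],"gripper":-1},{"xyz":[-0.001,0.05,0],"turn":[0,0,0.5],"gripper":-1},{"xyz":[-0.001,0.05,0],"turn":[0,0,0.5],"gripper":-1},{"xyz":[-0.001,0.05,0],"turn":[0,0,0.5],"gripper":-1},{"xyz":[-0.001,0.05,0],"turn":[0,0,0.5],"gripper":-1},{"xyz":[-0.001,0.05,0],"turn":[0,0,0.5],"gripper":-1},{"xyz":[-0.001,0.05,0],"turn":[0,0,0.5],"gripper":-1},{"xyz":[-0.001,0.05,0],"turn":[0,0,0.5],"gripper":-1},{"xyz":[-0.001,0.05,0],"turn":[0,0,0.5],"gripper":-1},{"xyz":[-0.001,0.05,0],"turn":[0,0,0.5],"gripper":-1},{"xyz":[-0.001,0.05,0],"turn":[0,0,0.5],"gripper":-1},{"xyz":[-0.001,0.05,0],"turn":[0,0,0.5],"gripper":-1},{"xyz":[-0.001,0.05,0],"turn":[0,0,0.5],"gripper":-1},{"xyz":[-0.001,0.05,0],"turn":[0,0,0.5],"gripper":-1},{"xyz":[-0.001,0.05,0],"turn":[0,0,0.5],"gripper":-1}])

```text
time_s: 7.53
position: [0.5674, -0.0721, 0.0923]
tool_rot: [[0.912, 0.411, -0.001], [0.411, -0.912, 0.001], [-0.001, -0.001, -1.0]]
ft_force: [-1.7, 1.8, 1.4]
grip_width: -0.0001
```

Emit:
step_arm(steps=[{"xyz":[-0.001,0.05,0],"turn":[0,0,0.5],"gripper":-1},{"xyz":[-0.001,0.05,0],"turn":[0,0,0.5],"gripper":-1},{"xyz":[-0.001,0.05,0],"turn":[0,0,0.5],"gripper":-1},{"xyz":[-0.001,0.05,0],"turn":[0,0,0.5],"gripper":-1},{"xyz":[-0.001,0.05,0],"turn":[0,0,0.5],"gripper":-1},{"xyz":[-0.001,0.05,0],"turn":[0,0,0.5],"gripper":-1},{"xyz":[-0.001,0.05,0],"turn":[0,0,0.5],"gripper":-1},{"xyz":[-0.001,0.05,0],"turn":[0,0,0.5],"gripper":-1},{"xyz":[-0.001,0.05,0],"turn":[0,0,0.5],"gripper":-1},{"xyz":[-0.001,0.05,0],"turn":[0,0,0.5],"gripper":-1},{"xyz":[-0.001,0.05,0],"turn":[0,0,0.5],"gripper":-1},{"xyz":[-0.001,0.05,0],"turn":[0,0,0.5],"gripper":-1},{"xyz":[-0.001,0.05,0],"turn":[0,0,0.5],"gripper":-1},{"xyz":[-0.001,0.05,0],"turn":[0,0,0.5],"gripper":-1},{"xyz":[-0.001,0.05,0],"turn":[0,0,0.5],"gripper":-1},{"xyz":[-0.001,0.05,0],"turn":[0,0,0.5],"gripper":-1},{"xyz":[-0.001,0.05,0],"turn":[0,0,0.5],"gripper":-1},{"xyz":[-0.001,0.05,0],"turn":[0,0,0.5],"gripper":-1},{"xyz":[-0.001,0.05,0],"turn":[0,0,0.5],"gripper":-1},{"xyz":[-0.001,0.05,0],"turn":[0,0,0.5],"gripper":-1}])

```text
time_s: 9.2
position: [0.5687, -0.111, 0.0923]
tool_rot: [[0.93, -0.368, -0.001], [-0.368, -0.93, 0.001], [-0.001, -0.001, -1.0]]
ft_force: [0.4, 3.1, -0.5]
grip_width: -0.0
```

```bash
python3 - <<'E'
from h import *
print(env.observe()['position'],env.observe()['ft_force'])
im,d,i=snap('wrist','w2'); s,_,_=snap('scene','s2'); t,_,_=snap('top','t2')
R=lambda a:cv2.resize(a,(400,300),interpolation=cv2.INTER_CUBIC)
cv2.imwrite('pics/m2.png',np.vstack([np.hstack([R(im),R(s[170:290,240:400])]),np.hstack([R(t[200:320,290:450]),R(im[240:,160:480])])])[:,:,::-1])
E
```

```text
[ 0.56866513 -0.1109959   0.09226899] [ 0.42719767  3.11932113 -0.46341276]
```

View pics/m2.png

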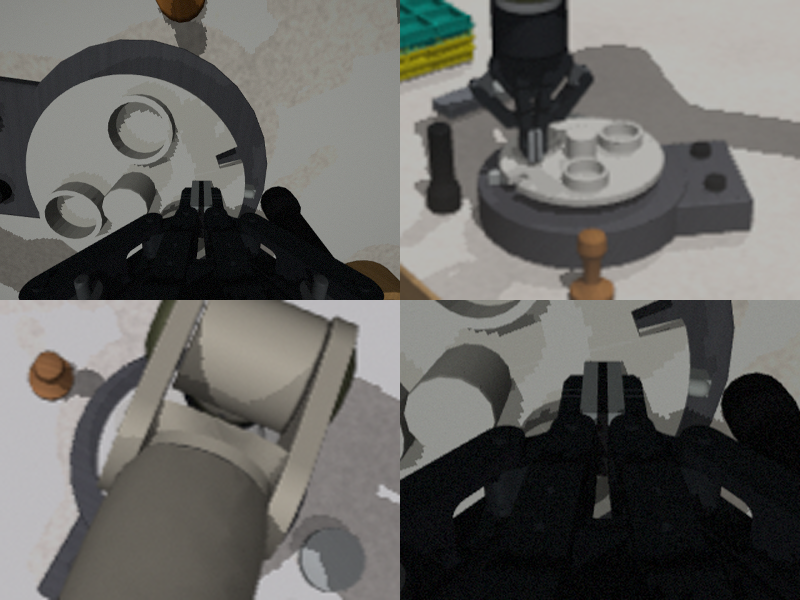

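The wrist view shows the notch at tile (230,157) and the key at tile (249,191), so about 20° remain. I'll measure both angles by casting rays from the wrist camera.

```bash
cat >> h.py <<'E'
C=np.array([.522,-.0936])
def prof(f,rs,z,lo,hi,sign):
    im,d,E,K=load(f); g0=cv2.GaussianBlur(im.mean(2).astype(np.float32),(3,3),0); out=[]
    for r in rs:
        a=np.arange(lo,hi,.5); p=np.float32([[proj([C[0]+r*np.cos(t),C[1]+r*np.sin(t),z],E,K) for t in np.radians(a)]])
        g=cv2.remap(g0,p[...,0],p[...,1],1)[0]; out.append((r,a,g))
    return out
E
python3 - <<'E'
from h import *
for r,a,g in prof('w2',(.071,.075,.079),.068,-40,10,-1): print(r,dict(zip(a[::2].astype(int).tolist(),g[::2].astype(int).tolist())))
for r,a,g in prof('w2',(.088,.092,.096),.058,-45,-5,1): print(r,dict(zip(a[::2].astype(int).tolist(),g[::2].astype(int).tolist())))
im,d,E,K=load('w2'); print(proj([*C,.096],E,K))
E
```

```text
0.071 {-40: 10, -39: 10, -38: 12, -37: 13, -36: 11, -35: 29, -34: 66, -33: 86, -32: 92, -31: 109, -30: 131, -29: 144, -28: 144, -27: 145, -26: 145, -25: 145, -24: 144, -23: 145, -22: 144, -21: 143, -20: 138, -19: 140, -18: 136, -17: 134, -16: 133, -15: 132, -14: 134, -13: 134, -12: 133, -11: 133, -10: 133, -9: 133, -8: 133, -7: 134, -6: 119, -5: 83, -4: 107, -3: 83, -2: 44, -1: 44, 0: 37, 1: 20, 2: 21, 3: 33, 4: 118, 5: 133, 6: 134, 7: 134, 8: 134, 9: 133}
0.075 {-40: 9, -39: 10, -38: 30, -37: 74, -36: 89, -35: 90, -34: 93, -33: 126, -32: 143, -31: 145, -30: 144, -29: 145, -28: 145, -27: 145, -26: 145, -25: 144, -24: 144, -23: 145, -22: 144, -21: 145, -20: 144, -19: 144, -18: 144, -17: 138, -16: 135, -15: 134, -14: 134, -13: 133, -12: 133, -11: 134, -10: 134, -9: 134, -8: 134, -7: 134, -6: 111, -5: 80, -4: 102, -3: 69, -2: 44, -1: 44, 0: 38, 1: 22, 2: 23, 3: 34, 4: 124, 5: 134, 6: 133, 7: 133, 8: 134, 9: 134}
0.079 {-40: 15, -39: 77, -38: 90, -37: 89, -36: 90, -35: 101, -34: 139, -33: 140, -32: 144, -31: 144, -30: 144, -29: 144, -28: 145, -27: 145, -26: 144, -25: 144, -24: 144, -23: 
[... 751 characters left out ...]
 27, -35: 28, -34: 40, -33: 52, -32: 52, -31: 52, -30: 63, -29: 106, -28: 117, -27: 113, -26: 101, -25: 76, -24: 60, -23: 60, -22: 56, -21: 44, -20: 44, -19: 44, -18: 44, -17: 44, -16: 43, -15: 44, -14: 45, -13: 43, -12: 45, -11: 44, -10: 45, -9: 45, -8: 43, -7: 44, -6: 44}
0.096 {-45: 12, -44: 9, -43: 10, -42: 14, -41: 9, -40: 12, -39: 10, -38: 24, -37: 31, -36: 31, -35: 38, -34: 53, -33: 52, -32: 53, -31: 52, -30: 55, -29: 89, -28: 98, -27: 92, -26: 80, -25: 90, -24: 57, -23: 49, -22: 46, -21: 46, -20: 46, -19: 46, -18: 52, -17: 52, -16: 53, -15: 52, -14: 52, -13: 50, -12: 51, -11: 51, -10: 51, -9: 49, -8: 49, -7: 49, -6: 48}
(np.float64(199.91546880614428), np.float64(336.12836896925944))
```

Emit:
step_arm(steps=[{"xyz":[-0.001,0.05,0],"turn":[0,0,0.5],"gripper":-1},{"xyz":[-0.001,0.05,0],"turn":[0,0,0.5],"gripper":-1},{"xyz":[-0.001,0.05,0],"turn":[0,0,0.5],"gripper":-1},{"xyz":[-0.001,0.05,0],"turn":[0,0,0.5],"gripper":-1},{"xyz":[-0.001,0.05,0],"turn":[0,0,0.5],"gripper":-1},{"xyz":[-0.001,0.05,0],"turn":[0,0,0.5],"gripper":-1},{"xyz":[-0.001,0.05,0],"turn":[0,0,0.5],"gripper":-1},{"xyz":[-0.001,0.05,0],"turn":[0,0,0.5],"gripper":-1},{"xyz":[-0.001,0.05,0],"turn":[0,0,0.5],"gripper":-1},{"xyz":[-0.001,0.05,0],"turn":[0,0,0.5],"gripper":-1},{"xyz":[0,0,0],"turn":[0,0,0],"gripper":-1}])

```text
time_s: 10.27
position: [0.558, -0.1282, 0.0924]
tool_rot: [[0.714, -0.7, 0.0], [-0.7, -0.714, -0.0], [0.0, -0.0, -1.0]]
ft_force: [1.2, 0.3, -0.3]
grip_width: 0.0001
```

```bash
python3 - <<'E'
from h import *
im,d,i=snap('wrist','w3')
for r,a,g in prof('w3',(.071,.075,.079),.068,-38,-10,-1): print(r,dict(zip(a[::2].astype(int).tolist(),g[::2].astype(int).tolist())))
for r,a,g in prof('w3',(.090,.092,.095),.058,-40,-15,1): print(r,dict(zip(a[::2].astype(int).tolist(),g[::2].astype(int).tolist())))
_,_,E,K=load('w3'); u,v=map(int,proj([C[0]+.08*np.cos(-.5),C[1]+.08*np.sin(-.5),.065],E,K)); print(u,v)
c=im[max(0,v-75):v+75,max(0,u-100):u+100]; cv2.imwrite('pics/m3.png',cv2.resize(c,None,fx=3,fy=3,interpolation=cv2.INTER_CUBIC)[:,:,::-1])
E
```

```text
0.071 {-38: 151, -37: 152, -36: 153, -35: 146, -34: 141, -33: 140, -32: 140, -31: 140, -30: 140, -29: 130, -28: 87, -27: 101, -26: 108, -25: 82, -24: 86, -23: 84, -22: 82, -21: 68, -20: 37, -19: 94, -18: 140, -17: 140, -16: 140, -15: 140, -14: 141, -13: 141, -12: 141, -11: 140}
0.075 {-38: 151, -37: 152, -36: 152, -35: 152, -34: 151, -33: 152, -32: 152, -31: 152, -30: 151, -29: 134, -28: 87, -27: 95, -26: 109, -25: 106, -24: 119, -23: 112, -22: 98, -21: 61, -20: 38, -19: 105, -18: 140, -17: 140, -16: 140, -15: 140, -14: 140, -13: 141, -12: 140, -11: 140}
0.079 {-38: 152, -37: 152, -36: 152, -35: 152, -34: 151, -33: 152, -32: 152, -31: 152, -30: 152, -29: 139, -28: 85, -27: 89, -26: 101, -25: 109, -24: 118, -23: 107, -22: 88, -21: 53, -20: 39, -19: 108, -18: 139, -17: 140, -16: 139, -15: 140, -14: 140, -13: 140, -12: 140, -11: 140}
0.09 {-40: 56, -39: 56, -38: 56, -37: 56, -36: 55, -35: 54, -34: 54, -33: 55, -32: 55, -31: 54, -30: 60, -29: 107, -28: 124, -27: 126, -26: 109, -25: 79, -24: 62, -23: 62, -22: 49, -21: 47, -20: 48, -19: 49, -18: 48, -17: 54, -16: 53}
0.092 {-40: 56, -39: 54, -38: 56, -37: 56, -36: 55, -35: 54, -34: 54, -33: 53, -32: 53, -31: 43, -30: 52, -29: 107, -28: 125, -27: 126, -26: 106, -25: 76, -24: 63, -23: 61, -22: 47, -21: 46, -20: 46, -19: 46, -18: 47, -17: 49, -16: 54}
0.095 {-40: 54, -39: 54, -38: 53, -37: 54, -36: 55, -35: 54, -34: 55, -33: 56, -32: 55, -31: 55, -30: 56, -29: 98, -28: 114, -27: 113, -26: 97, -25: 78, -24: 62, -23: 59, -22: 47, -21: 47, -20: 47, -19: 50, -18: 55, -17: 54, -16: 54}
376 260
```

View pics/m3.png

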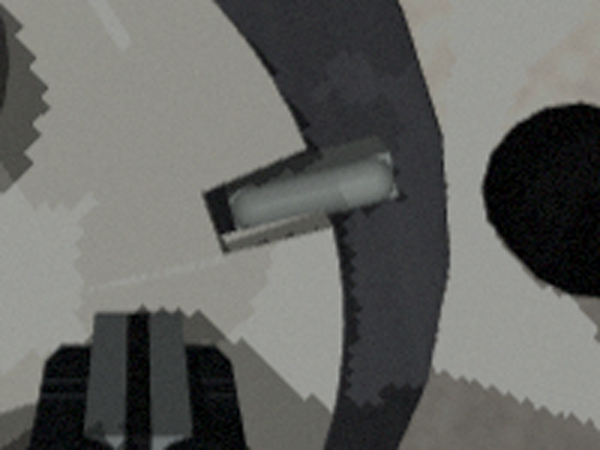

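The notch now lies over the key but about 3.4° short: its centre is at -24.0°, and the key is at about -27.4°. I'll nudge it clockwise by 0.06 rad.

Emit:
step_arm(steps=[{"xyz":[0,0.025,0],"turn":[0,0,0.25],"gripper":-1},{"xyz":[0,0.025,0],"turn":[0,0,0.25],"gripper":-1},{"xyz":[0,0.025,0],"turn":[0,0,0.25],"gripper":-1},{"xyz":[0,0,0],"turn":[0,0,0],"gripper":-1},{"xyz":[0,0,0],"turn":[0,0,0],"gripper":-1}])

```text
time_s: 10.73
position: [0.5558, -0.1303, 0.0923]
tool_rot: [[0.671, -0.741, -0.0], [-0.741, -0.671, -0.0], [-0.0, 0.0, -1.0]]
ft_force: [0.6, 0.8, 0.4]
grip_width: -0.0
```

```bash
python3 - <<'E'
from h import *
im,d,i=snap('wrist','w4')
for r,a,g in prof('w4',(.071,.075,.079),.068,-38,-15,-1): print(r,dict(zip(a[::2].astype(int).tolist(),g[::2].astype(int).tolist())))
for r,a,g in prof('w4',(.090,.092,.095),.058,-34,-20,1): print(r,dict(zip(a[::2].astype(int).tolist(),g[::2].astype(int).tolist())))
_,_,E,K=load('w4'); u,v=map(int,proj([C[0]+.08*np.cos(-.5),C[1]+.08*np.sin(-.5),.065],E,K)); print(u,v)
c=im[max(0,v-75):v+75,max(0,u-100):u+100]; cv2.imwrite('pics/m4.png',cv2.resize(c,None,fx=3,fy=3,interpolation=cv2.INTER_CUBIC)[:,:,::-1])
E
```

```text
0.071 {-38: 153, -37: 147, -36: 141, -35: 142, -34: 141, -33: 141, -32: 120, -31: 83, -30: 112, -29: 71, -28: 42, -27: 61, -26: 83, -25: 76, -24: 58, -23: 47, -22: 121, -21: 142, -20: 141, -19: 140, -18: 141, -17: 141, -16: 141}
0.075 {-38: 153, -37: 153, -36: 152, -35: 153, -34: 153, -33: 153, -32: 125, -31: 83, -30: 105, -29: 64, -28: 30, -27: 49, -26: 90, -25: 109, -24: 120, -23: 85, -22: 127, -21: 141, -20: 142, -19: 142, -18: 141, -17: 141, -16: 142}
0.079 {-38: 153, -37: 153, -36: 153, -35: 153, -34: 153, -33: 153, -32: 123, -31: 82, -30: 94, -29: 52, -28: 31, -27: 56, -26: 99, -25: 125, -24: 118, -23: 62, -22: 130, -21: 141, -20: 142, -19: 141, -18: 141, -17: 141, -16: 141}
0.09 {-34: 55, -33: 54, -32: 52, -31: 51, -30: 53, -29: 106, -28: 124, -27: 129, -26: 110, -25: 79, -24: 62, -23: 61, -22: 48, -21: 48}
0.092 {-34: 54, -33: 55, -32: 54, -31: 40, -30: 51, -29: 107, -28: 125, -27: 126, -26: 109, -25: 76, -24: 62, -23: 59, -22: 48, -21: 48}
0.095 {-34: 57, -33: 56, -32: 55, -31: 55, -30: 51, -29: 97, -28: 116, -27: 113, -26: 96, -25: 79, -24: 62, -23: 55, -22: 48, -21: 47}
373 251
```

View pics/m4.png

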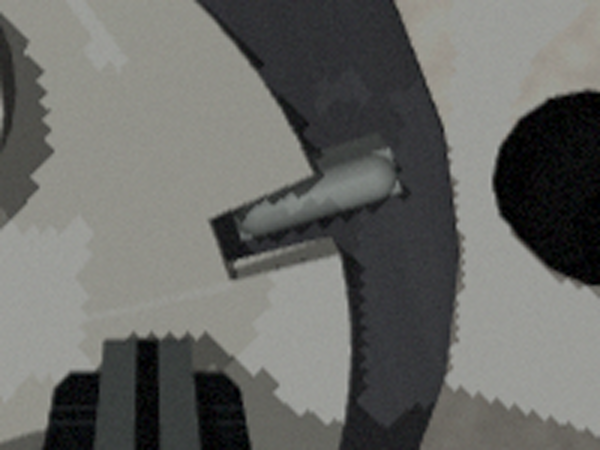

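The notch centre is at -27.1° and the key at -27.4°, which is within 0.5 mm. Next I'll back off the cup, rise and go over the hub.

Emit:
step_arm(steps=[{"xyz":[0,-0.05,0],"turn":[0,0,0],"gripper":-1},{"xyz":[0,-0.05,0],"turn":[0,0,0],"gripper":-1},{"xyz":[0,0,-0.2],"turn":[0,0,0],"gripper":-1},{"xyz":[0,0,-0.4],"turn":[0,0,0],"gripper":-1},{"xyz":[0,0,-0.5],"turn":[0,0,0],"gripper":-1},{"xyz":[-0.3,0.028,0],"turn":[0,0,0],"gripper":-1},{"xyz":[-0.3,0.028,0],"turn":[0,0,0],"gripper":-1},{"xyz":[-0.3,0.028,0],"turn":[0,0,0],"gripper":-1},{"xyz":[-0.347,0.028,0],"turn":[0,0,0],"gripper":-1},{"xyz":[0,0,0],"turn":[0,0,0],"gripper":-1},{"xyz":[0,0,0],"turn":[0,0,0],"gripper":-1}])

```text
time_s: 11.7
position: [0.5223, -0.0935, 0.137]
tool_rot: [[0.672, -0.741, 0.001], [-0.741, -0.672, -0.0], [0.001, -0.0, -1.0]]
ft_force: [-0.3, 0.1, 0.4]
grip_width: 0.0001
```

```bash
python3 - <<'E'
from h import *
im,d,i=snap('wrist','w5')
for r,a,g in prof('w5',(.071,.075,.079),.068,-38,-15,-1): print(r,dict(zip(a[::2].astype(int).tolist(),g[::2].astype(int).tolist())))
for r,a,g in prof('w5',(.090,.092,.095),.058,-34,-20,1): print(r,dict(zip(a[::2].astype(int).tolist(),g[::2].astype(int).tolist())))
cv2.imwrite('pics/m5.png',im[:,:,::-1])
E
```

```text
0.071 {-38: 150, -37: 151, -36: 151, -35: 151, -34: 150, -33: 150, -32: 126, -31: 87, -30: 110, -29: 69, -28: 30, -27: 43, -26: 82, -25: 104, -24: 114, -23: 81, -22: 129, -21: 150, -20: 151, -19: 151, -18: 151, -17: 151, -16: 151}
0.075 {-38: 151, -37: 152, -36: 151, -35: 151, -34: 151, -33: 151, -32: 122, -31: 85, -30: 94, -29: 57, -28: 32, -27: 51, -26: 90, -25: 110, -24: 100, -23: 78, -22: 134, -21: 151, -20: 151, -19: 151, -18: 151, -17: 151, -16: 151}
0.079 {-38: 150, -37: 151, -36: 150, -35: 150, -34: 150, -33: 149, -32: 119, -31: 84, -30: 83, -29: 47, -28: 28, -27: 57, -26: 95, -25: 117, -24: 96, -23: 72, -22: 137, -21: 151, -20: 151, -19: 151, -18: 150, -17: 151, -16: 151}
0.09 {-34: 52, -33: 53, -32: 52, -31: 38, -30: 53, -29: 104, -28: 122, -27: 121, -26: 107, -25: 79, -24: 62, -23: 60, -22: 47, -21: 48}
0.092 {-34: 54, -33: 53, -32: 54, -31: 51, -30: 57, -29: 104, -28: 123, -27: 121, -26: 106, -25: 76, -24: 62, -23: 59, -22: 49, -21: 47}
0.095 {-34: 54, -33: 55, -32: 56, -31: 52, -30: 51, -29: 98, -28: 117, -27: 115, -26: 97, -25: 79, -24: 59, -23: 52, -22: 48, -21: 48}
```

View pics/m5.png

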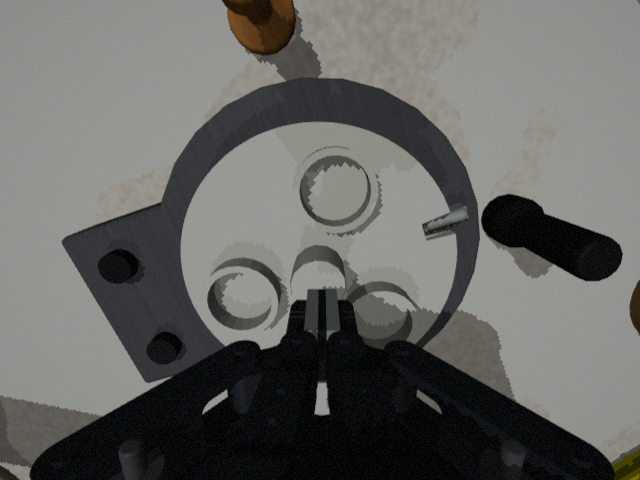

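The disc stayed put, with the notch around the key at (445,222) and the finger over the hub. I'll descend and press gently.

Emit:
step_arm(steps=[{"xyz":[0,0,0.2],"turn":[0,0,0],"gripper":-1},{"xyz":[0,0,0.2],"turn":[0,0,0],"gripper":-1},{"xyz":[0,0,0.1],"turn":[0,0,0],"gripper":-1},{"xyz":[0,0,0.02],"turn":[0,0,0],"gripper":-1},{"xyz":[0,0,0.02],"turn":[0,0,0],"gripper":-1},{"xyz":[0,0,0.02],"turn":[0,0,0],"gripper":-1},{"xyz":[0,0,0.02],"turn":[0,0,0],"gripper":-1},{"xyz":[0,0,0.02],"turn":[0,0,0],"gripper":-1},{"xyz":[0,0,0.02],"turn":[0,0,0],"gripper":-1},{"xyz":[0,0,0],"turn":[0,0,0],"gripper":-1}])

```text
time_s: 12.58
position: [0.5221, -0.0937, 0.1123]
tool_rot: [[0.671, -0.741, 0.0], [-0.741, -0.671, -0.001], [0.001, 0.0, -1.0]]
ft_force: [-3.6, -0.1, 7.0]
grip_width: -0.0002
```

Emit:
step_arm(steps=[{"xyz":[0,0,0.02],"turn":[0,0,0],"gripper":-1},{"xyz":[0,0,0.02],"turn":[0,0,0],"gripper":-1},{"xyz":[0,0,0.02],"turn":[0,0,0],"gripper":-1},{"xyz":[0,0,0.02],"turn":[0,0,0],"gripper":-1},{"xyz":[0,0,0.02],"turn":[0,0,0],"gripper":-1},{"xyz":[0,0,0],"turn":[0,0,0],"gripper":-1}])

```text
time_s: 13.08
position: [0.5221, -0.0937, 0.1083]
tool_rot: [[0.671, -0.741, 0.0], [-0.741, -0.671, -0.001], [0.001, 0.0, -1.0]]
ft_force: [-3.0, 0.1, 6.9]
grip_width: -0.0001
```

Emit:
step_arm(steps=[{"xyz":[0,0,0.02],"turn":[0,0,0],"gripper":-1},{"xyz":[0,0,0.02],"turn":[0,0,0],"gripper":-1},{"xyz":[0,0,0],"turn":[0,0,0],"gripper":-1},{"xyz":[0,0,0],"turn":[0,0,0],"gripper":-1}])

```text
time_s: 13.42
position: [0.5222, -0.0937, 0.107]
tool_rot: [[0.671, -0.741, 0.001], [-0.741, -0.671, -0.001], [0.001, -0.0, -1.0]]
ft_force: [-3.0, -0.6, 9.6]
grip_width: -0.0001
```

Emit:
step_arm(steps=[{"xyz":[0,0,0.015],"turn":[0,0,0],"gripper":-1},{"xyz":[0,0,0.015],"turn":[0,0,0],"gripper":-1},{"xyz":[0,0,0],"turn":[0,0,0],"gripper":-1},{"xyz":[0,0,0],"turn":[0,0,0],"gripper":-1}])

```text
time_s: 13.75
position: [0.5223, -0.0937, 0.1069]
tool_rot: [[0.671, -0.741, 0.002], [-0.741, -0.671, -0.001], [0.002, -0.001, -1.0]]
ft_force: [-6.2, 1.7, 21.2]
grip_width: -0.0003
```

The finger has hit the stop: the height no longer changes (0.1069, tip at 0.088) and the force has risen to 21 N. Now I'll release, back away and check.

Emit:
step_arm(steps=[{"xyz":[0,0,-0.03],"turn":[0,0,0],"gripper":-1},{"xyz":[0,0,-0.05],"turn":[0,0,0],"gripper":-1},{"xyz":[0,0,-0.3],"turn":[0,0,0],"gripper":-1},{"xyz":[0,0,-0.6],"turn":[0,0,0],"gripper":-1},{"xyz":[0,0,-0.8],"turn":[0,0,0],"gripper":-1},{"xyz":[0,0,-0.8],"turn":[0,0,0],"gripper":-1},{"xyz":[0,0,-0.8],"turn":[0,0,0],"gripper":-1},{"xyz":[0,0,0],"turn":[0,0,0],"gripper":-1},{"xyz":[0,0,0],"turn":[0,0,0],"gripper":-1},{"xyz":[0,0,0],"turn":[0,0,0],"gripper":-1}])

```text
time_s: 14.58
position: [0.5217, -0.0934, 0.239]
tool_rot: [[0.671, -0.741, -0.001], [-0.741, -0.671, 0.001], [-0.001, 0.001, -1.0]]
ft_force: [0.2, 0.5, -1.0]
grip_width: 0.0001
```

```bash
python3 - <<'E'
from h import *
im,d,i=snap('wrist','w6'); s,sd,_=snap('scene','s6')
im,d,E,K=load('w6'); P=cloud(d,E,K); R=np.hypot(P[...,0]-C[0],P[...,1]-C[1])
v=im.mean(2)
m=(R<.083)&(P[...,2]>.05)&(P[...,2]<.075)&(v>110)
p=P[m]; A=np.c_[p[:,:2]-C,np.ones(len(p))]
for _ in range(6):
    f=np.linalg.lstsq(A,p[:,2],rcond=None)[0]; k=np.abs(A@f-p[:,2])<.003; A,p=A[k],p[k]
print('disc top plane',f,len(p))
m=(R<.012)&(P[...,2]>.075); print('hub z',np.median(P[m][:,2]) if m.any() else None)
for f in('s1','s6'):
    _,dd,EE,KK=load(f); Q=cloud(dd,EE,KK); r=np.hypot(Q[...,0]-C[0],Q[...,1]-C[1]); print(f,np.median(Q[(r<.08)&(Q[...,2]>.05)&(Q[...,2]<.073)][:,2]))
for r,a,g in prof('w6',(.075,.079),.060,-38,-15,-1): print(r,dict(zip(a[::2].astype(int).tolist(),g[::2].astype(int).tolist())))
for r,a,g in prof('w6',(.090,.093),.058,-34,-20,1): print(r,dict(zip(a[::2].astype(int).tolist(),g[::2].astype(int).tolist())))
Rz=lambda a:cv2.resize(a,(400,300),interpolation=cv2.INTER_CUBIC)
u,w=map(int,proj([C[0]+.08*np.cos(-.5),C[1]+.08*np.sin(-.5),.06],E,K))
cv2.imwrite('pics/m6.png',np.vstack([np.hstack([Rz(im),Rz(s[170:290,240:400])]),np.hstack([Rz(s),Rz(im[w-45:w+45,u-60:u+60])])])[:,:,::-1])
E
```

```text
disc top plane [ 0.0004599  -0.00130268  0.06097545] 17814
hub z 0.26255629748916315
s1 0.06827161430443013
s6 0.06083492833382814
0.075 {-38: 136, -37: 136, -36: 137, -35: 137, -34: 137, -33: 135, -32: 118, -31: 85, -30: 64, -29: 78, -28: 102, -27: 112, -26: 111, -25: 97, -24: 72, -23: 59, -22: 100, -21: 132, -20: 137, -19: 137, -18: 137, -17: 137, -16: 136}
0.079 {-38: 137, -37: 138, -36: 137, -35: 136, -34: 136, -33: 134, -32: 115, -31: 75, -30: 53, -29: 76, -28: 101, -27: 112, -26: 108, -25: 94, -24: 67, -23: 60, -22: 107, -21: 134, -20: 137, -19: 137, -18: 137, -17: 138, -16: 137}
0.09 {-34: 48, -33: 48, -32: 42, -31: 34, -30: 51, -29: 89, -28: 109, -27: 111, -26: 97, -25: 71, -24: 54, -23: 45, -22: 42, -21: 42}
0.093 {-34: 48, -33: 47, -32: 39, -31: 30, -30: 50, -29: 89, -28: 109, -27: 111, -26: 94, -25: 68, -24: 53, -23: 44, -22: 40, -21: 41}
```

View pics/m6.png

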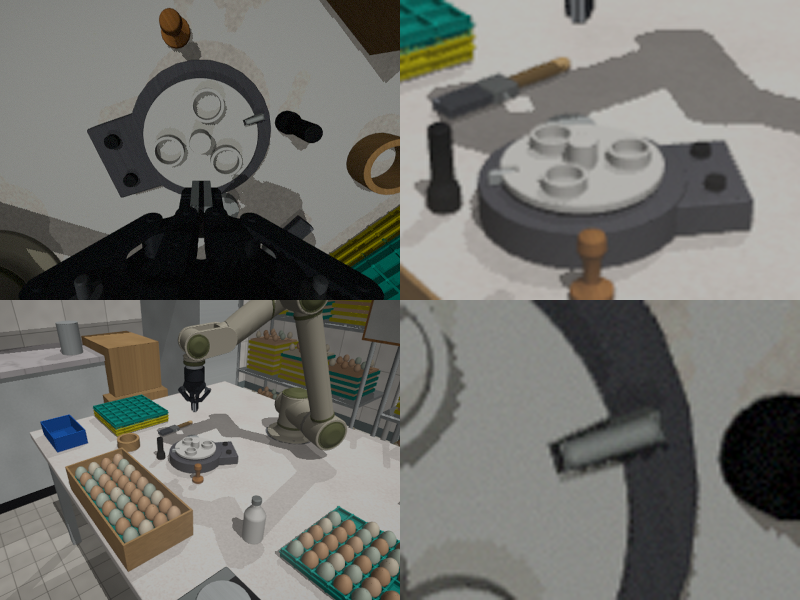

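The disc has dropped about 7.5 to 8 mm and is level. The key sits centred in the notch, the bystanders have not moved, and the arm is clear.

```bash
python3 -c "
from h import *
order.close_job()"
```

```text
the job is handed in; nothing more can be done
```

The disc is home on its key, and I handed the job in at about 15 s. I turned it about 98° clockwise by pushing a cup from outside with the closed fingertip. I then backed off, pressed straight down on the hub until it stopped, and lifted clear.

**Last checks:**
- **Position:** the notch centre is within 0.3° of the key, about 0.5 mm.
- **Height:** the disc's top face dropped from 68 mm to about 61 mm by camera depth, which is good to about 1 mm, so the camera alone doesn't settle the last millimetre. The press ended with the fingertip at 88 mm, the exact home height of the hub, and the force rising to 21 N.
- **Level:** tilt is about 0.0014 rad.
- **Surroundings:** the bystanders show no visible movement, judged by eye in the final scene and wrist views. The gripper is about 13 cm above the hub.

**One disagreement:** the wrist camera puts the key at -27.4° and the top camera puts it at -28.9°. This looks like a calibration offset. I aligned by comparing notch and key in the wrist view only, which cancels it.

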